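# Open the grain bin with its lift-off crank

### The job

Fit the large square-hubbed crank fully down onto the square shaft on top of the grain bin and turn it clockwise (seen from above) until the shutter under the fill hole is fully open, at its stop. Then lift the crank off and leave it standing upright on its hub in the middle of the round wooden board. Leave the small round-hubbed mill crank where it is.

Things in the scene. Friction and masses are not known exactly. Their poses are not given: they have to be found in the camera images.
- crank_mid (a point): Large loose crank (0.2-0.4 kg, weight mostly in hub), standing on its hub: point on the axis of the square steel hub (34 x 34 mm, 70 high, flats along x, y), 35 mm above its foot; z up. Socket in the foot: 21 mm square, 34 deep. Arm along +x, 16 wide, 38-46 mm above the foot, to an upright wooden knob (22 thick, top 82 mm above the foot) 85 mm out. The +y and -y flats are clear to grip.
- shaft_foot (a point): Foot of the upright square shaft, on its axis, level with the bin's top. 18 mm square, 30 high, the last 10 tapering to a 7 mm tip; flats along this frame's x, y, which turn with the shaft. The crank's socket fits in four ways, 1.5 mm play a side, 10 degrees of turning play, until the hub's foot rests on the bin's top.
- shaft (a joint): Turn of the square shaft and its shutter, rad, growing clockwise seen from above: 0 to 0.2 shut, 1.3 fully open at a hard stop. Light even friction (0.12 N m); stays where it is left.
- board_top (a point): Centre of the top face of the fixed round wooden board, 200 mm across and 14 mm thick, lying on the counter.
- mill_crank_mid (a point): A smaller loose crank, of a pepper mill, that does not belong to the bin: centre of its round steel hub (28 mm across, 34 mm high), 17 mm above the foot; arm along +x with a knob 50 mm out. It is not to be moved.
- bin: Fixed grain bin: bamboo box 190 x 190 mm, 85 high, flat bamboo top; origin at the centre of its underside. The shaft stands at the middle of the top; a round 45 mm fill hole lies 55 mm from it along +x, with a dark steel shutter seen inside when shut.
Not all that is in view belongs to the job. What is shaped like the part that bears crank_mid but yellow is not meant.

How it is judged:
On the way, in this order (a step that is already met when the one before it is completed fails the run):
1. the large crank sits fully down on the square shaft, the shutter still shut (horizontal distance between crank_mid and shaft_foot below 0.008 m and z of crank_mid in the frame of shaft_foot below 0.042 m and value of joint shaft below 0.6 rad), for 0.2 s.
2. the shutter is turned open with the crank still on the shaft (value of joint shaft above 1.1 rad and horizontal distance between crank_mid and shaft_foot below 0.01 m and z of crank_mid in the frame of shaft_foot below 0.05 m), for 0.1 s.
At the end, for the whole second after the job is handed in: The shutter is open (shaft joint above 1.1 rad) and the large crank stands upright (within 10 degrees) on its hub on the round board, its hub's axis within 60 mm of the board's centre, let go (value of joint shaft above 1.1 rad and horizontal distance between crank_mid and board_top below 0.06 m and z of crank_mid in the frame of board_top between 0.03 and 0.042 m and angle between crank_mid's own z axis and vertical below 0.17 rad); the robot touches nothing.
It fails at once if the small mill crank is moved by more than 40 mm (distance of mill_crank_mid from where it was at the start of the episode above 0.04 m).
It also fails if it takes over 48 s, if anything falls off the work surface, if the arm or the gripper's body presses on something with over 40 N, if the wrist force passes 120 N, or if a joint passes its speed limit or range.

### The arm

A 6-joint arm with a two-finger parallel gripper is mounted at the origin on the work surface. World frame = base frame: x ahead of the robot, y to its left, z up, the work surface at z = 0. Lengths are in m, angles in rad, forces in N, time in s.
With the tool pointing down it reaches from about 0.275 to 0.775 m from the base axis. Payload 14.6 kg.
Tool frame: the origin (TCP) lies at the very end of the fingers, on their centre line; the grasp point (between the pads) lies env.grip_point_offset behind it (env.grip_point_offset is the distance from the TCP to the grasp point, in m); z points along the fingers, y is the line along which they close (so a half turn about z gives the same grasp; the last joint's range is limited). The gripper opens to 85 mm and grips with 20 to 120 N. Pads are 22 mm wide; open, the fingers measure 114 mm over their backs; the gripper's body (76 mm by 85 mm) begins 54 mm behind the grasp point. The pads swing forward as they close: fully open they stand 13 mm farther back than shut.
Start: joints at [1.179, 0.263, -0.048, 1.259, 0, 1.415], TCP at [0.123, 0.51, 0.231] pointing down, gripper open.
Joint ranges: [-2.65, 2.65], [-0.89, 1.7], [-1.18, 1.37], [-2.13, 2.11], [-1.35, 1.29], [-3.14, 3.14]. Speed limits (rad/s): [1.89, 1.89, 2.57, 2.79, 3.14, 3.14].

### API

Orientations are given as a unit quaternion [w, x, y, z].
In Python, from plant import env gives the robot as it stands.
- The arm moves only by the shell command python3 -m creep 'ROWS' [OPENING] [FORCE]. ROWS is JSON, one flat list of numbers, 4 for each row, row after row: the shift along the world's x, y, z in mm, then the turn about the world's z in rad. A call has 1 to 20 rows; each row shifts and turns the commanded pose from where the row before left it; what a row does not reach is not made up. A row lasts 1/10 s, in which the tool goes at most 50 mm and 8.59 degrees, less where a joint would pass 70% of its speed; a pose out of reach is approached as far as the arm can. A call is refused whole if a number of a shift passes 50 or a number of a turn 0.15, either way. A call with a gripper value outside its range is refused whole. OPENING is the gripper command: -1 is shut, 1 is fully open, values between are in proportion, set as the call begins (- or left out, the last holds). The fingers move at their own pace and stop on an object; FORCE is the grip in N (left out, the last holds). Time passes only in rows, so rows that do not move let the fingers close. It gives the time, the measured TCP pose, the force, the opening and the grip force at its end, in the units of the state.
- env.get_state(): the state, without advancing time (a new reading comes with each control period).
- env.read_camera(name): name is "side" or "top"; returns a dict with "image" (400x640x3 uint8, red, green, blue), "z_map" (400x640 float32, m along the optical axis (not along the pixel's ray), 0 where there is no reading), "fov_y" (degrees; the focal length in pixels is half the picture's height over the tangent of half this angle, whatever the lens; pixels are square), "cx", "cy" (the principal point, pixels), "D" ([k1, k2, p1, p2, k3] as OpenCV has them; the pictures are not rectified), "world_to_cam" (4x4, takes a point from world to camera coordinates). Camera axes: x right, y up, looking along -z (the intrinsics and any distortion apply to the point x, -y, -z); pixel columns grow to the right and rows downward; lengths in m; the calibration is good to about 2 mm. A picture is of the moment at which its call begins.
- env.finish_job(): hands the job in; it is judged then, once.
The state is a dict: "clock": time; "qpos": joint angles; "qvel": joint speeds; "joint_efforts": joint torques, N m; "ee_pos": TCP position; "ee_rot": TCP orientation; "force": force on the tool from outside, world axes, zero at the start; "torque": the same for the moment, N m; "width": finger opening in m; "grip_force": force on a finger pad.
Only numpy, scipy, OpenCV 4.12 (cv2) and the standard library are available. Lean on these libraries where they do the work, as an engineer would, in place of code of your own. Each camera call takes 0.05 s, during which the arm holds its last target. There are 200 camera calls.

## Working session

There is one attempt and no reset: what is moved stays moved. The work goes in short steps, Python scripts to look and compute and a shell command to move; the robot and the scene stay as the last step left them, time stands still between calls to the robot, and variables do not carry over. Pictures are saved under pics/ and viewed, at most 10 in all, crops included, and the job is handed in when it is done.

```bash
mkdir -p pics; ls; cat > h.py <<'E'
import numpy as np, cv2
from plant import env
def cam(n):
    c=env.read_camera(n); f=200/np.tan(np.radians(c["fov_y"])/2)
    c["K"]=np.array([[f,0,c["cx"]],[0,f,c["cy"]],[0,0,1]]); c["M"]=np.array(c["world_to_cam"]); c["D"]=np.array(c["D"],float); return c
def ray(c,uv):
    p=cv2.undistortPoints(np.array(uv,float).reshape(-1,1,2),c["K"],c["D"])[:,0]
    d=np.c_[p[:,0],-p[:,1],-np.ones(len(p))]; R=c["M"][:3,:3]; return -R.T@c["M"][:3,3], d@R
def plane(c,uv,z):
    o,d=ray(c,uv); return o+d*((z-o[2])/d[:,2])[:,None]
def cloud(c):
    v,u=np.mgrid[:400,:640]; o,d=ray(c,np.c_[u.ravel(),v.ravel()]); return (o+d*c["z_map"].reshape(-1,1)).reshape(400,640,3)
def proj(c,P):
    X=np.atleast_2d(P)@c["M"][:3,:3].T+c["M"][:3,3]; X=X*[1,-1,-1]
    return cv2.projectPoints(X,np.zeros(3),np.zeros(3),c["K"],c["D"])[0][:,0]
def save(n,im): cv2.imwrite("pics/"+n,cv2.cvtColor(im,cv2.COLOR_RGB2BGR))
E
python3 - <<'E'
from h import *
for n in("top","side"):
    c=cam(n); save(n+"0.png",c["image"]); print(n,c["D"],ray(c,[[320,200]]),(c["z_map"]>0).mean())
print(env.grip_point_offset,env.get_state())
E
```

```text
pics
top [-0.09817255  0.          0.          0.          0.        ] (array([ 0.36254732, -0.05982177,  1.06390231]), array([[ 0.14524824,  0.02380919, -0.9891694 ]])) 0.99570703125
side [-0.07320316  0.          0.          0.          0.        ] (array([ 0.36284464, -0.80294554,  0.89322429]), array([[ 0.1319216 ,  0.67238713, -0.72839669]])) 0.99585546875
0.0187 {'clock': 0.1, 'qpos': array([ 1.17871433e+00,  2.63498655e-01, -4.88760738e-02,  1.25939504e+00,
        9.16407040e-06,  1.41550921e+00]), 'qvel': array([ 0.00119358, -0.00266387,  0.00176639, -0.00283961,  0.0001097 ,
       -0.00020396]), 'joint_efforts': array([ 6.19794373e-04, -6.38576818e+01,  3.85065043e+01,  1.00155466e-02,
       -2.22399858e-04, -6.81651269e-07]), 'ee_pos': array([0.12306001, 0.51012175, 0.23086001]), 'ee_rot': array([-1.35962190e-04,  1.18121006e-01,  9.92999089e-01, -4.67365454e-04]), 'force': array([1.03057306, 0.07301933, 0.2786718 ]), 'torque': array([0.00640624, 0.01201869, 0.01701167]), 'grip_force': 0.0, 'width': 0.08540129571931228}
```

View pics/top0.png

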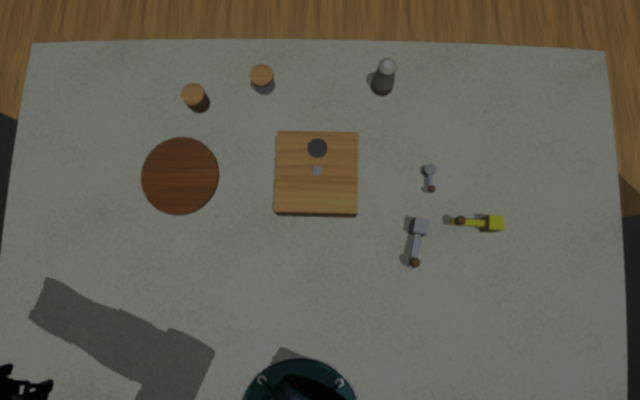

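View pics/side0.png

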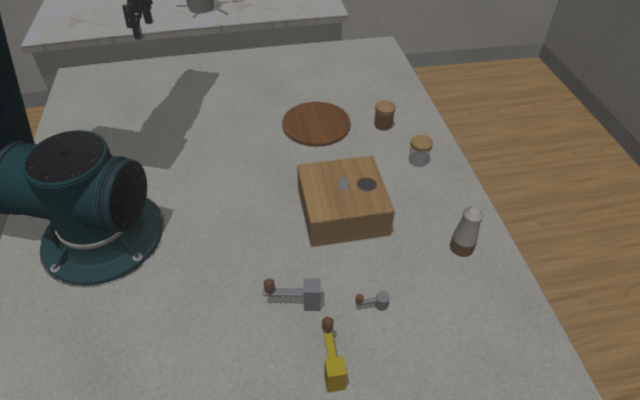

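Top view, candidates for the crank: grey square hub (421,226) with its knob at (414,263), yellow square hub (495,223), and small round hub (430,170). The grey square one fits, since yellow is excluded and the small one is the mill crank. The bin shaft is at (316,170), the hole at (317,148) and the board at (180,175). The confirming crop and the measurements come next.

```bash
cat > m.py <<'E'
from h import *
c=cam("top"); P=cloud(c); im=c["image"]; hsv=cv2.cvtColor(im,cv2.COLOR_RGB2HSV)
def box(u0,u1,v0,v1,z0,z1):
    m=np.zeros((400,640),bool); m[v0:v1,u0:u1]=1
    return m&(P[...,2]>z0)&(P[...,2]<z1)
def rect(m,z,name):
    uv=np.argwhere(m)[:,::-1]; X=plane(c,uv,z)
    r=cv2.minAreaRect((X[:,:2]*1000).astype(np.float32)); print(name,len(uv),"z",np.median(P[m][:,2]).round(4),"mean",X.mean(0).round(4),"rect",np.round(r[0],1),np.round(r[1],1),round(r[2],1))
    return X
h=rect(box(400,440,205,245,.06,.08),.07,"hub")
rect(box(400,440,250,275,.06,.1),.082,"knob")
rect(box(410,450,150,200,.025,.05),.034,"mill hub")
rect(box(260,375,115,225,.075,.095),.085,"bin")
s=rect(box(300,335,155,185,.095,.13),.105,"shaft")
b=np.zeros((400,640),bool); b[125:225,130:230]=1; b&=(hsv[...,1]>100)
rect(b,.014,"board")
hole=np.zeros((400,640),bool); hole[135:162,300:335]=1; hole&=(hsv[...,2]<75)
rect(hole,.085,"hole")
a=cv2.resize(im[130:280,380:520],None,fx=4,fy=4,interpolation=cv2.INTER_CUBIC)[:600,:400]
d=cv2.resize(im[130:190,290:345],None,fx=7,fy=7,interpolation=cv2.INTER_CUBIC)[:,:385]
o=np.zeros((600,785,3),np.uint8); o[:a.shape[0],:400]=a[:,:400]; o[:d.shape[0],400:400+d.shape[1]]=d
save("crop1.png",o)
E
python3 m.py
```

```text
hub 242 z 0.0697 mean [ 0.4544 -0.2677  0.07  ] rect [ 454.4 -267.5] [36.7 35.1] 78.7
knob 82 z 0.0798 mean [ 0.3729 -0.2497  0.082 ] rect [ 372.7 -249.6] [19.9 22.4] 12.4
mill hub 190 z 0.0331 mean [ 0.5806 -0.2973  0.034 ] rect [ 573.7 -296.4] [26.7 69. ] 89.3
bin 6659 z 0.0847 mean [ 0.5704 -0.0252  0.085 ] rect [572.5 -24.9] [191.4 190.4] 0.0
shaft 69 z 0.1089 mean [ 0.572  -0.0255  0.105 ] rect [572.1 -25.1] [18.1 19.3] 82.3
board 4608 z 0.0137 mean [0.5697 0.3176 0.014 ] rect [570.3 318.3] [194.3 192.6] 3.8
hole 290 z 0.0767 mean [ 0.6278 -0.026   0.085 ] rect [627.4 -26. ] [42.9 41.6] 1.4
```

View pics/crop1.png

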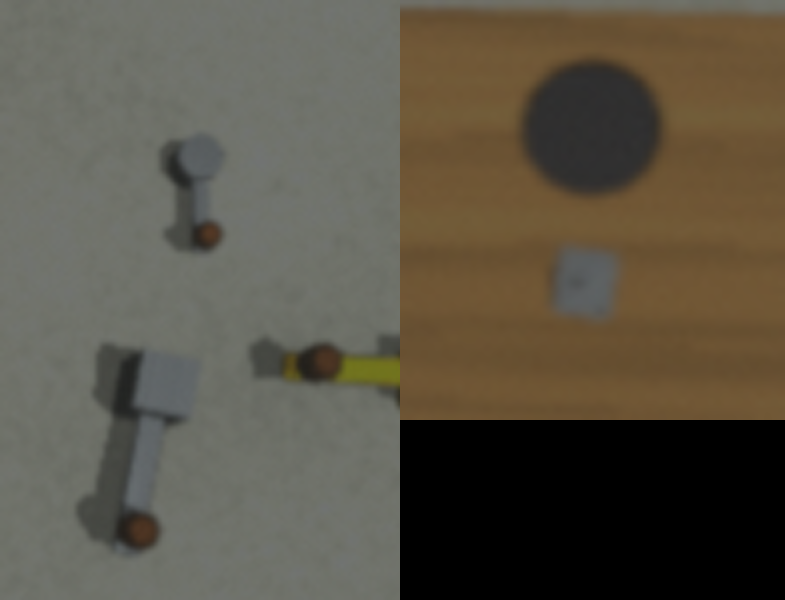

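The crop confirms it: grey square hub (arm yaw about 168°), separate from the round mill hub and the yellow part. The shaft's flats are about -8° from the world axes. Sizes and heights all match the description. Moving now.

```bash
python3 -m creep '[16,-37,0,0, 16,-37,0,0, 16,-37,0,0, 16,-37,0,0, 16,-37,0,0, 16,-37,0,0, 16,-37,0,0, 16,-37,0,0, 16,-37,0,0, 16,-37,0,0, 16,-37,0,0, 16,-37,0,0, 16,-37,0,0, 16,-37,0,0, 16,-37,0,0, 16,-37,0,0, 16,-37,0,0, 16,-37,0,0, 16,-37,0,0, 16,-37,0,0]' 1 60
```

```text
clock: 2.15
ee_pos: [0.4434, -0.2313, 0.2311]
ee_rot: [-0.0, 0.118, 0.993, 0.0]
force: [0.8, 0.9, -0.5]
width: 0.0854
grip_force: 0.0
```

```bash
python3 -m creep '[6,-18,-11,0.028, 5,-18,-30,0, 0,0,-35,0, 0,0,-35,0, 0,0,-30,0, 0,0,-25,0, 0,0,-20,0, 0,0,-8,0, 0,0,0,0]' 1 60; python3 - <<'E'
from h import *
c=cam("side"); p=proj(c,[.4545,-.2675,.06])[0].astype(int); print(p)
save("g1.png",cv2.resize(c["image"][p[1]-70:p[1]+70,p[0]-90:p[0]+90],None,fx=4,fy=4))
E
```

```text
clock: 3.05
ee_pos: [0.4537, -0.2653, 0.0366]
ee_rot: [-0.001, 0.104, 0.995, 0.0]
force: [-0.1, -0.3, 0.6]
width: 0.0854
grip_force: 0.0
[312 287]
```

View pics/g1.png

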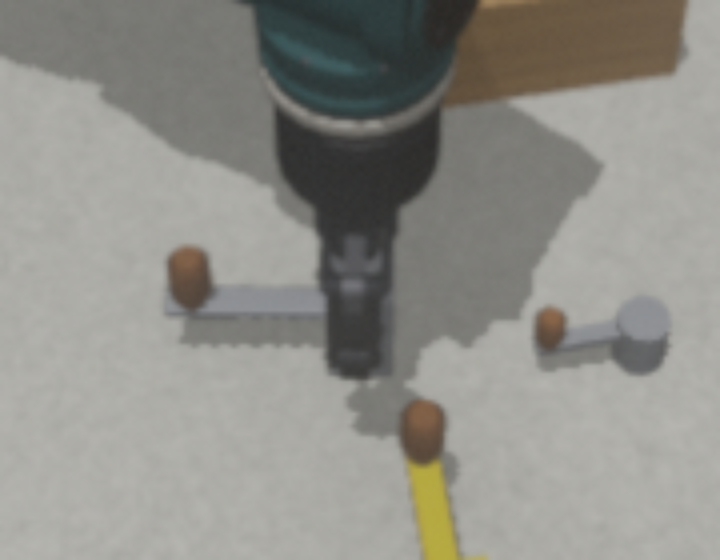

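The fingers straddle the hub: the near finger is in front of it at (355,330) in the crop, and the knob and arm stand clear. Closing and lifting.

```bash
python3 -m creep '[0,0,0,0, 0,0,0,0, 0,0,0,0, 0,0,0,0, 0,0,0,0, 0,0,0,0]' -1 60;  python3 -m creep '[0,0,10,0, 0,0,25,0, 0,0,30,0, 0,0,30,0, 0,0,30,0, 0,0,15,0, 0,0,0,0]'
```

```text
clock: 3.7
ee_pos: [0.4546, -0.2659, 0.0378]
ee_rot: [0.001, 0.104, 0.995, -0.0]
force: [0.2, -0.3, 6.6]
width: 0.0332
grip_force: 61.3
clock: 4.4
ee_pos: [0.4548, -0.2661, 0.1796]
ee_rot: [0.001, 0.104, 0.995, -0.001]
force: [0.5, -1.1, -4.3]
width: 0.0331
grip_force: 60.8
```

```bash
python3 -m creep '[9,20,0,0.02, 18,36,0,0.054, 18,37,0,0, 18,37,0,0, 18,37,0,0, 18,37,0,0, 13,26,0,0, 5,11,0,0, 0,0,0,0, 0,0,-20,0, 0,0,-3,0, 0,0,0,0]'; python3 - <<'E'
from h import *
c=cam("side"); p=proj(c,[.572,-.025,.11])[0].astype(int)
save("g2.png",cv2.resize(c["image"][p[1]-70:p[1]+70,p[0]-90:p[0]+90],None,fx=4,fy=4,interpolation=cv2.INTER_CUBIC))
P=cloud(c); hsv=cv2.cvtColor(c["image"],cv2.COLOR_RGB2HSV)
print(env.get_state()["ee_pos"], p)
E
```

```text
clock: 5.6
ee_pos: [0.5703, -0.0254, 0.1538]
ee_rot: [-0.001, 0.068, 0.998, 0.0]
force: [-1.6, -0.0, -2.6]
width: 0.0332
grip_force: 60.7
[ 0.57075399 -0.02539496  0.15442694] [344 178]
```

View pics/g2.png

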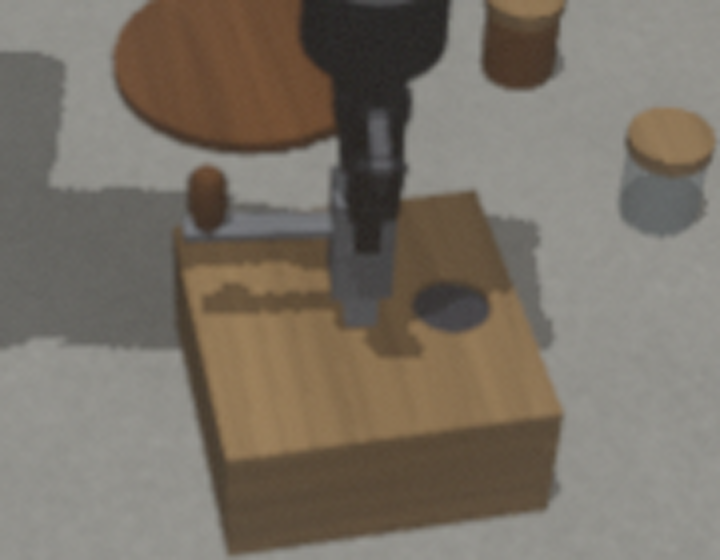

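The crank hangs just above the shaft: the hub's bottom is at (362,290) in the crop and the shaft shows below it at (358,310), so they are aligned. Lowering.

```bash
python3 -m creep '[1,0,-4,0, 0,0,-5,0, 0,0,-5,0, 0,0,-3,0, 0,0,0,0]'
```

```text
clock: 6.15
ee_pos: [0.5719, -0.0246, 0.1368]
ee_rot: [-0.0, 0.067, 0.998, 0.0]
force: [-0.7, 0.8, -3.4]
width: 0.0332
grip_force: 60.8
```

Past the 10 mm taper (foot about 99 mm) with no resistance.

```bash
python3 -m creep '[0,0,-5,0, 0,0,-4,0, 0,0,-3,0, 0,0,-1,0, 0,0,0,0, 0,0,0,0]'
```

```text
clock: 6.75
ee_pos: [0.5722, -0.0247, 0.1244]
ee_rot: [0.0, 0.067, 0.998, -0.0]
force: [0.2, 0.5, -3.2]
width: 0.0334
grip_force: 60.8
```

```bash
python3 -m creep '[0,0,-1.5,0, 0,0,-1,0, 0,0,0,0, 0,0,0,0]'
```

```text
clock: 7.15
ee_pos: [0.5726, -0.0248, 0.1228]
ee_rot: [0.001, 0.067, 0.998, -0.0]
force: [-3.6, -0.1, 10.0]
width: 0.0331
grip_force: 62.1
```

```bash
python3 -m creep '[0,0,0.5,0, 0,0,0,-0.05, 0,0,0,-0.1, 0,0,0,-0.1, 0,0,0,-0.1, 0,0,0,-0.1, 0,0,0,-0.1, 0,0,0,-0.1, 0,0,0,-0.1, 0,0,0,-0.1, 0,0,0,-0.1, 0,0,0,-0.05, 0,0,0,0]'; python3 -c "
from h import *
s=env.get_state();print(s['torque'],s['qpos'])"
```

```text
clock: 8.45
ee_pos: [0.5728, -0.025, 0.1228]
ee_rot: [0.001, 0.538, 0.843, 0.0]
force: [0.1, -2.7, 5.5]
width: 0.0333
grip_force: 61.5
[-0.6005086  -0.20965025 -0.04002833] [-1.85488768e-01  3.96298848e-01 -1.48930060e-01  1.02392830e+00
 -5.09308702e-04  9.50123211e-01]
```

```bash
python3 -m creep '[0,0,0,-0.08, 0,0,0,-0.08, 0,0,0,-0.06, 0,0,0,-0.04, 0,0,0,0]'; python3 -c "
from h import *
s=env.get_state();print(s['torque'],s['joint_efforts'][5])";  python3 -m creep '[0,0,0,-0.06, 0,0,0,-0.04, 0,0,0,0, 0,0,0,0]'; python3 -c "
from h import *
s=env.get_state();print(s['torque'],s['joint_efforts'][5])"
```

```text
clock: 8.95
ee_pos: [0.5728, -0.0252, 0.1228]
ee_rot: [0.001, 0.642, 0.767, 0.0]
force: [0.3, -4.3, 5.7]
width: 0.0333
grip_force: 61.6
[-0.94835993 -0.28380312  0.04915468] 0.8378065936267376
clock: 9.35
ee_pos: [0.5728, -0.0253, 0.1228]
ee_rot: [0.001, 0.679, 0.734, 0.0]
force: [1.0, -5.6, 5.3]
width: 0.0333
grip_force: 61.5
[-1.06348359 -0.31119265  0.03570373] 0.13471565209329128
```

```bash
python3 -m creep '[0,0,0,-0.04, 0,0,0,-0.03, 0,0,0,0]'; python3 -c "
from h import *
s=env.get_state();print(s['torque'],s['joint_efforts'][5])";  python3 -m creep '[0,0,0,-0.04, 0,0,0,-0.02, 0,0,0,0]'; python3 -c "
from h import *
s=env.get_state();print(s['torque'],s['joint_efforts'][5])
c=cam('top'); p=proj(c,[.625,-.025,.085])[0].astype(int)
save('g3.png',np.vstack([cv2.resize(c['image'][p[1]-30:p[1]+70,p[0]-80:p[0]+80],None,fx=4,fy=4,interpolation=cv2.INTER_CUBIC)]))"
```

```text
clock: 9.65
ee_pos: [0.5729, -0.0254, 0.1229]
ee_rot: [0.001, 0.704, 0.71, -0.0]
force: [1.3, -5.9, 5.0]
width: 0.0336
grip_force: 62.6
[-1.40420925 -0.29841945  0.59169078] 1.1169982329010963
clock: 9.95
ee_pos: [0.5728, -0.0255, 0.1229]
ee_rot: [0.001, 0.725, 0.689, -0.0]
force: [0.4, -7.7, 6.3]
width: 0.0332
grip_force: 64.7
[-1.73918783 -0.23895335  1.26472336] 1.6580606997013092
```

View pics/g3.png

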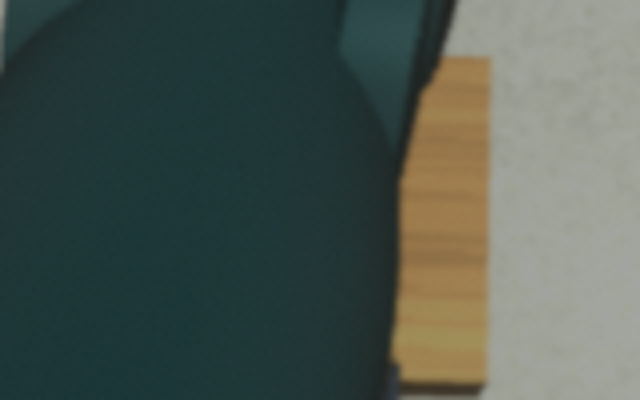

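The arm hides the hole in this view, but the torque rose to 1.3 N m, so the shutter is at its stop. I'll back off within the play and lift.

```bash
python3 -m creep '[0,0,0,0.05, 0,0,0,0.05, 0,0,0,0, 0,0,5,0, 0,0,8,0, 0,0,10,0, 0,0,15,0, 0,0,20,0, 0,0,20,0, 0,0,0,0]'; python3 -c "
from h import *
s=env.get_state();print(s['torque'],s['qpos'])"
```

```text
clock: 11.0
ee_pos: [0.573, -0.0246, 0.2021]
ee_rot: [0.001, 0.69, 0.724, 0.001]
force: [-0.1, -0.2, -2.7]
width: 0.0333
grip_force: 62.5
[-0.00179679 -0.05019685  0.02252861] [-1.85152722e-01  3.54067020e-01  6.72653823e-03  1.22058077e+00
  3.34335399e-04  1.33766899e+00]
```

```bash
python3 -m creep '[0,15,0,0, 0,35,0,0, 0,40,0,0, 0,40,0,0, 0,40,0,0, 0,40,0,0, 0,40,0,0, 0,40,0,0, -3,35,0,0, 0,18,0,0, 0,0,-20,0, 0,0,-35,0, 0,0,-35,0, 0,0,-30,0, 0,0,-15,0, 0,0,-7,0, 0,0,-3,0, 0,0,0,0]'; python3 - <<'E'
from h import *
for n in("top","side"):
    c=cam(n)
    if n=="top":
        h=cv2.cvtColor(c["image"],cv2.COLOR_RGB2HSV); p=proj(c,[.6275,-.0255,.085])[0].astype(int)
        print(p); a=c["image"][p[1]-30:p[1]+60,p[0]-80:p[0]+60]
    else:
        q=proj(c,[.57,.318,.05])[0].astype(int); b=c["image"][q[1]-50:q[1]+40,q[0]-60:q[0]+80]
save("g4.png",cv2.resize(np.hstack([a,b]),None,fx=2.8,fy=2.8,interpolation=cv2.INTER_CUBIC))
E
```

```text
clock: 12.8
ee_pos: [0.5692, 0.3184, 0.0554]
ee_rot: [0.0, 0.691, 0.723, 0.0]
force: [-0.5, -0.2, -2.5]
width: 0.0335
grip_force: 62.4
[316 147]
```

View pics/g4.png

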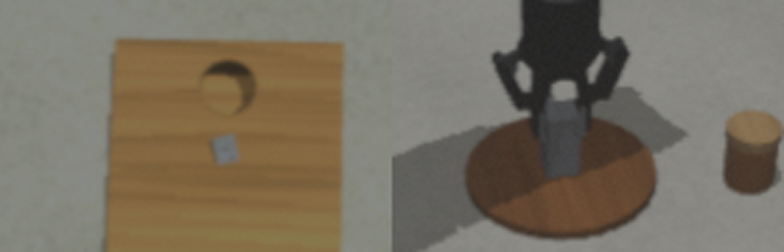

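The hole at (228,87) is now open, with grain visible and no shutter. The crank hangs upright over the middle of the board at (560,150). Setting it down until contact.

```bash
python3 -m creep '[0,0,-2,0, 0,0,-1.5,0, 0,0,-0.5,0, 0,0,0,0, 0,0,0,0]'
```

```text
clock: 13.4
ee_pos: [0.5694, 0.3184, 0.0519]
ee_rot: [0.0, 0.691, 0.723, 0.0]
force: [-1.3, -1.2, 6.8]
width: 0.0332
grip_force: 63.3
```

In contact (force rose by about 9 N). Releasing and rising.

```bash
python3 -m creep '[0,0,0,0, 0,0,0,0, 0,0,0,0, 0,0,0,0, 0,0,0,0, 0,0,0,0]' 1; python3 -m creep '[0,0,10,0, 0,0,25,0, 0,0,35,0, 0,0,40,0, 0,0,40,0, -20,-30,0,0, -20,-35,0,0, -20,-35,0,0, -20,-35,0,0, -20,-35,0,0, -20,-35,0,0, 0,0,0,0, 0,0,0,0]' 1; python3 - <<'E'
from h import *
c=cam("side"); q=proj(c,[.57,.318,.05])[0].astype(int)
save("g5.png",cv2.resize(c["image"][q[1]-60:q[1]+50,q[0]-70:q[0]+80],None,fx=4,fy=4,interpolation=cv2.INTER_CUBIC))
c=cam("top"); P=cloud(c)
m=(abs(P[...,0]-.57)<.06)&(abs(P[...,1]-.318)<.04)&(P[...,2]>.078)&(P[...,2]<.09); print(m.sum(),P[m].mean(0),np.median(P[m][:,2]))
E
```

```text
clock: 14.0
ee_pos: [0.5692, 0.3184, 0.0513]
ee_rot: [-0.0, 0.691, 0.723, 0.0]
force: [0.2, 1.2, -0.1]
width: 0.0854
grip_force: 0.0
clock: 15.3
ee_pos: [0.4493, 0.1129, 0.2022]
ee_rot: [0.0, 0.691, 0.723, 0.001]
force: [0.4, 0.4, 0.4]
width: 0.0856
grip_force: 0.0
0 [nan nan nan] nan<stdin>:5: RuntimeWarning: Mean of empty slice.
  ret = um.true_divide(
  return _methods._mean(a, axis=axis, dtype=dtype,
  ret = ret.dtype.type(ret / rcount)
```

View pics/g5.png

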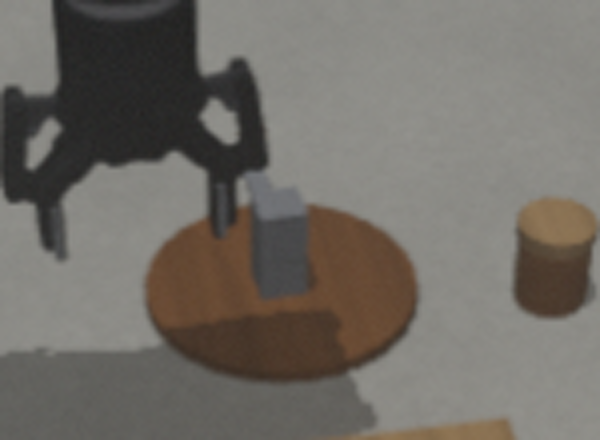

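The hub stands on the board at (280,245) and the gripper is clear. One quick check that it is upright, using the side depth.

```bash
python3 - <<'E'
from h import *
c=cam("side"); P=cloud(c)
m=(abs(P[...,0]-.57)<.03)&(abs(P[...,1]-.318)<.025)&(P[...,2]>.079)&(P[...,2]<.095); A=P[m]
print(m.sum(),A.mean(0),np.linalg.lstsq(np.c_[A[:,:2]-A[:,:2].mean(0),np.ones(len(A))],A[:,2],rcond=None)[0])
E
```

```text
112 [0.56516354 0.31551122 0.08366785] [-0.02999293  0.02613298  0.08366785]
```

The hub top is level (about 2°) at z = 0.084, as expected, and within 10 mm of the board's centre.

```bash
python3 -c "
from plant import env
print(env.finish_job())"
```

```text
the job is handed in; nothing more can be done
None
```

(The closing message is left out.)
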